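# Weigh a goose egg on the counter balance

### The job

Weigh the goose egg that lies in the scale's dish: take ring weights from the board and thread them onto the scale's weight post, lowering each all the way down, until the red pointer comes to rest in the green sector, and leave the spare weights lying on the board. The plate with the post lies loose on the scale, so feel for the bore with a light touch instead of pressing (15 N is the most the scale may bear), and leave the egg and the other things alone.

Things in the scene. Friction and masses are not known exactly. Their poses are not given: they have to be found in the camera images.
- scale: Blue counter balance, fixed to the counter: closed case 110 x 310 x 70 mm, long along its own y; round white dial on its front (own -x), top 122 mm high. Origin under the case's middle, on the counter. Two coupled stems stand out of its top (one sinks as the other rises, both stay level): at own y = +100 mm the goods stem with a dish for the egg, at y = -100 mm the weight stem with plate and post.
- weight_seat (a point): Point on the weight stem's axis at seat height (top of the collar on which the first weight rests); moves up and down with the stem. A 76 mm plate lies on the stem's cross; in its middle a collar 24 mm wide, 12 mm high, and on that an upright post 10.5 mm thick reaching 42 mm above the seat, blunt, top edge broken by 1 mm. The post stands off this point: see weight_stem.
- weight_stem (a joint): How far the weight stem has sunk below level, m (-0.0085 to 0.0085: stops). It springs, 1 N per 10 mm. At the start it is at its upper stop; 0.05 to 0.7 N start it down. Plate, collar and post are one piece, loose on the stem's cross: they have slid aside within its play and lie 4 to 6 mm off the stem's axis, to any side, and stay there (2.5 N shifts them). This offset is not measured.
- needle (a joint): Angle of the red pointer on the dial, rad: 0 upright (level), positive toward the weight side (right as the robot sees it), stops at -0.44 and 0.44. Green sector -0.145 to 0.145. A further weight moves it by 0.26 when off the stops; it moves 0.052 per mm that the weight stem sinks and settles in about 0.5 s. A ring resting on the post's top pushes it right; it swings back when the post enters the bore.
- dial (a point): Pivot of the pointer in the face of the dial, 30 mm above the counter, 70 mm from the scale's origin along its own -x (the robot's side).
- egg_center (a point): Centre of the goose egg (white, with a brown roast mark; 67 x 54 x 51 mm) that lies in the scale's dish; its weight is not known beforehand (90 to 156 g, which takes two or three weights).
- weight_board: Light wood board, 170 x 170 x 12 mm, fixed on the counter at the right, with four round dark pads on which the weights lie. Origin under its middle.
- weight_0_center (a point): Centre (half-way up) of one of four equal brass-coloured ring weights lying flat on the board: 42 mm outside, 13 mm high, upright bore 13 mm wide, 50 g. Its z is the bore's axis.
- weight_1_center (a point): Centre (half-way up) of one of four equal brass-coloured ring weights lying flat on the board: 42 mm outside, 13 mm high, upright bore 13 mm wide, 50 g. Its z is the bore's axis.
- weight_2_center (a point): Centre (half-way up) of one of four equal brass-coloured ring weights lying flat on the board: 42 mm outside, 13 mm high, upright bore 13 mm wide, 50 g. Its z is the bore's axis.
- weight_3_center (a point): Centre (half-way up) of one of four equal brass-coloured ring weights lying flat on the board: 42 mm outside, 13 mm high, upright bore 13 mm wide, 50 g. Its z is the bore's axis.
- cup: Bystander: a tapered steel cup, 77 mm wide, 101 mm high. Origin under its middle.
- shaker_red: Bystander: a glass shaker with red spice and a pierced steel cap, 41 mm wide, 87 mm high. Origin under its middle.
- shaker_white: Bystander: a glass shaker with white salt and a pierced steel cap, 41 mm wide, 87 mm high. Origin under its middle.
- tape: Bystander: a roll of brown tape, 96 mm wide, 48 mm high. Origin under its middle.
- stand: Bystander: a price card in a small wood block, 24 x 62 x 59 mm. Origin under its middle.
- serving_tongs: Bystander: steel tongs, 255 mm long, 34 mm wide, 16 mm high, lying along the front edge. Origin under its middle.

How it is judged:
By the outcome, as a careful person would: the job done as asked, in the order asked, and still so for the second after the job is handed in, with the robot touching nothing.
It also fails if it takes over 72 s, if anything falls off the work surface, if the arm or the gripper's body presses on something with over 40 N, if the wrist force passes 120 N, or if a joint passes its speed limit or range.

### The arm

A 6-joint arm with a two-finger parallel gripper is mounted at the origin on a cart in front of the work surface, level with it; the furniture and walls round the work are solid. World frame = base frame: x ahead of the robot, y to its left, z up, the work surface at z = 0. Lengths are in mm, angles in rad, forces in N, time in s.
With the tool pointing down it reaches from about 400 to 925 mm from the base axis. Payload 12.5 kg.
Tool frame: the origin (TCP) lies at the very end of the fingers, on their centre line; the grasp point (between the pads) lies 19 mm behind it; z points along the fingers, y is the direction in which the jaws open and shut (so a half turn about z gives the same grasp; the last joint's range is limited). The gripper opens to 95 mm and grips with 3 to 60 N. Pads are 20 mm wide; open, the fingers measure 119 mm over their backs; the gripper's body (75 mm by 180 mm) begins 59 mm behind the grasp point.
Start: joints at [-1.249, 0.491, 1.559, -0, 1.092, -0.106], TCP at [259.318, -568.684, 214.661] pointing down, gripper open.
Joint ranges: [-3.1, 3.1], [-0.84, 2.19], [0.05, 2.79], [-1.13, 4.28], [0.06, 2.93], [-2.69, 2.69]. Speed limits (rad/s): [2.22, 2.22, 2.79, 3.14, 3.14, 3.14].

### API

Orientations are given as [roll, pitch, yaw] about the fixed x, y, z axes, in that order (R = Rz(yaw) Ry(pitch) Rx(roll)).
In Python, from cell import env gives the robot as it stands.
- The arm moves only by the shell command python3 -m pendant 'ROWS'. ROWS is JSON, a list that holds one entry, the list of rows, each a list of 5 numbers: the opening, from 0 (shut) to 1 (fully open), then the shift along the tool's x, y, z in m, then the turn about the tool's z in rad. A call has exactly 8 rows; each row is the pose to reach, as a shift and turn from the pose commanded when the call began, along the tool's axes at that moment; what a row does not reach only later rows make up. A row lasts 1/10 s, in which the tool goes at most 50 mm and 8.59 degrees, less where a joint would pass 70% of its speed; a pose out of reach is approached as far as the arm can. A call with a gripper value outside its range is refused whole. The fingers move at their own pace and stop on an object; the grip force is fixed at half the most. Time passes only in rows, so rows that repeat a pose let the fingers close, or fill a call up. It gives the time, the measured TCP pose, the force and the opening at its end, in the units of the state.
- env.state(): the state, without advancing time (a new reading comes with each control period).
- env.read_camera(name): name is "scene" or "top" or "wrist"; returns a dict with "image" (420x560x3 uint8, blue, green, red), "range_z" (420x560 float32, mm along the optical axis (not along the pixel's ray), 0 where there is no reading), "fx", "fy", "cx", "cy" (pixels), "rvec" (rotation vector, rad) and "tvec" (3), from world to camera coordinates, as OpenCV has them; the wrist camera has in their place "tool_from_camera" (4x4, takes a point from camera to tool coordinates, whose origin is the TCP and whose axes are the flange's). Camera axes: x right, y down, z forward; pixel columns grow to the right and rows downward; lengths in mm; the calibration is good to about 2 mm. A picture is of the moment at which its call begins: read the wrist's pose just before it.
- env.job_done(): hands the job in, once; it reports no verdict.
The state is a dict: "t": time; "joints": joint angles; "qvel": joint speeds; "tau": joint torques, N m; "eef_pos": TCP position; "tcp_rot": TCP orientation; "ft_force": force on the tool from outside, world axes, zero at the start; "moment": the same for the moment, N m; "opening": opening from 0.0 (shut) to 1.0 (fully open).
Only numpy, scipy, OpenCV 4.12 (cv2) and the standard library are available. Lean on these libraries where they do the work, as an engineer would, in place of code of your own. Each camera call takes 0.05 s, during which the arm holds its last target. There are 200 camera calls.

## Working session

There is one attempt and no reset: what is moved stays moved. The work goes in short steps, Python scripts to look and compute and a shell command to move; the robot and the scene stay as the last step left them, time stands still between calls to the robot, and variables do not carry over. Pictures are saved under pics/ and viewed, about 8 in all and at most 12, crops included, and the job is handed in when it is done.

```bash
mkdir -p pics; ls
cat > h.py <<'E'
import numpy as np, cv2
from cell import env
from scipy.spatial.transform import Rotation as R
def cam(name):
    s=env.state(); c=env.read_camera(name)
    if name=="wrist":
        T=np.eye(4); T[:3,:3]=R.from_euler('xyz',s['tcp_rot']).as_matrix(); T[:3,3]=s['eef_pos']
        M=T@np.array(c['tool_from_camera'])
    else:
        W=np.eye(4); W[:3,:3]=cv2.Rodrigues(np.array(c['rvec'],float))[0]; W[:3,3]=np.ravel(c['tvec']); M=np.linalg.inv(W)
    c['M']=M; return c
def ray(c,u,v):
    d=c['M'][:3,:3]@np.array([(u-c['cx'])/c['fx'],(v-c['cy'])/c['fy'],1.]); return c['M'][:3,3],d
def onz(c,u,v,z):
    o,d=ray(c,u,v); return o+d*(z-o[2])/d[2]
def pt(c,u,v):
    o,d=ray(c,u,v); return o+d*float(c['range_z'][int(round(v)),int(round(u))])
def proj(c,p):
    q=np.linalg.inv(c['M'])@np.append(p,1); return c['fx']*q[0]/q[2]+c['cx'],c['fy']*q[1]/q[2]+c['cy']
def tri(c1,p1,c2,p2):
    o1,d1=ray(c1,*p1);o2,d2=ray(c2,*p2)
    k=np.linalg.lstsq(np.c_[d1,-d2],o2-o1,rcond=None)[0]
    a=o1+k[0]*d1;b=o2+k[1]*d2
    return (a+b)/2,np.linalg.norm(a-b)
E
python3 - <<'E'
from h import *
s=env.state(); print({k:np.round(v,3) for k,v in s.items()})
for n in("scene","top"):
    c=cam(n); cv2.imwrite(f"pics/{n}0.png",c['image']); print(n,c['fx'],c['cx'],c['cy'],np.round(c['M'],3).tolist())
    np.save(f"{n}0.npy",c,allow_pickle=True)
E
```

```text
pics
{'t': np.float64(0.0), 'joints': array([-1.249,  0.492,  1.559, -0.   ,  1.092, -0.106]), 'qvel': array([-0.001, -0.001,  0.001, -0.   , -0.   ,  0.001]), 'tau': array([ 3.0000e-03, -6.1264e+01, -2.5819e+01,  6.9000e-02,  4.8000e-02,
       -0.0000e+00]), 'eef_pos': array([ 259.223, -568.429,  214.039]), 'tcp_rot': array([-3.14 , -0.   ,  0.428]), 'ft_force': array([0.348, 0.521, 0.675]), 'moment': array([-0.062,  0.026, -0.   ]), 'opening': np.float64(0.999)}
scene 431.7232745756106 283.3479689948303 204.04572083879117 [[-0.668, -0.533, 0.52, -204.242], [-0.744, 0.486, -0.459, 635.053], [-0.008, -0.693, -0.721, 1062.174], [0.0, 0.0, 0.0, 1.0]]
top 406.5560564292105 276.64719697612674 215.01600020130508 [[0.005, -0.984, 0.179, 294.46], [-1.0, -0.002, 0.016, -7.743], [-0.015, -0.179, -0.984, 1355.097], [0.0, 0.0, 0.0, 1.0]]
```

View pics/scene0.png

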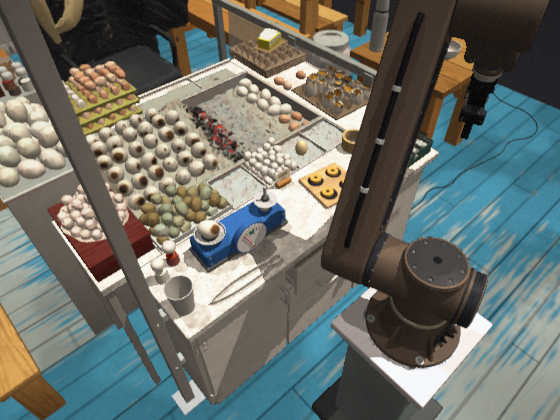

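View pics/top0.png

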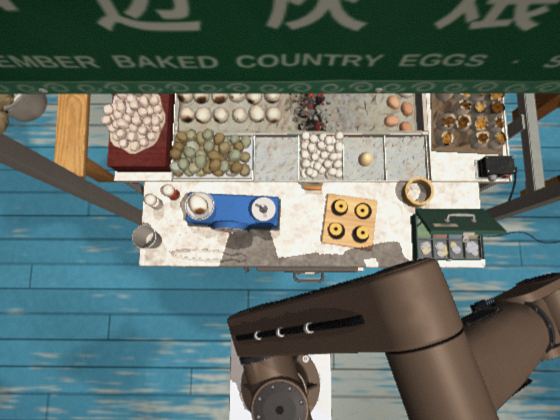

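The scene view shows the scale at about (238,235), with the egg at (209,231), the post plate at (265,203) and part of the board at (325,185). The top view shows the scale at (230,212), the plate with the post at (263,209), and the four rings at (340,207), (363,210), (335,231) and (360,233).

Run:
```python
from h import *
c=np.load("top0.npy",allow_pickle=True).item(); s=np.load("scene0.npy",allow_pickle=True).item()
def blobs(c,lo,hi,amin,box):
    h=cv2.cvtColor(c['image'],cv2.COLOR_BGR2HSV); m=cv2.inRange(h,lo,hi)
    k=np.zeros_like(m); x0,y0,x1,y1=box; k[y0:y1,x0:x1]=m[y0:y1,x0:x1]
    n,l,st,ce=cv2.connectedComponentsWithStats(k)
    return [(ce[i],st[i]) for i in range(1,n) if st[i,4]>=amin]
for ce,st in blobs(c,(20,120,120),(35,255,255),40,(310,180,390,260)):
    print("ring",ce.round(1),st,onz(c,*ce,25).round(1),pt(c,ce[0]+4,ce[1]).round(1))
h=cv2.cvtColor(c['image'],cv2.COLOR_BGR2HSV)
for nm,lo,hi,box in(("blue",(105,150,60),(125,255,255),(170,180,290,245)),("board",(10,60,120),(22,200,255),(315,185,385,255))):
    m=cv2.inRange(h,lo,hi); k=np.zeros_like(m);x0,y0,x1,y1=box;k[y0:y1,x0:x1]=m[y0:y1,x0:x1]
    r=cv2.minAreaRect(cv2.findNonZero(cv2.morphologyEx(k,cv2.MORPH_OPEN,np.ones((3,3)))))
    z=70 if nm=="blue" else 12
    P=np.array([onz(c,*p,z) for p in cv2.boxPoints(r)]); print(nm,r,P.round(0).tolist(),P.mean(0).round(1))
for u,v in((263,209),(270,212),(257,214),(200,203),(250,198)): print((u,v),pt(c,u,v).round(1))
for u,v in((265,193),(265,205),(238,235)): print('scene',(u,v),pt(s,u,v).round(1))
print('banner',pt(c,280,80).round(),pt(c,280,60).round())
im=c['image'][175:265,170:390]; cv2.imwrite("pics/topcrop.png",cv2.resize(im,None,fx=3.6,fy=3.6,interpolation=cv2.INTER_CUBIC))
```

```text
ring [340.6 205.6] [335 201  12  12  77] [ 568.3 -198.8   25. ] [ 568.7 -212.3   23.5]
ring [362.2 210.1] [357 204  11  13  73] [ 553.3 -270.    25. ] [ 553.7 -283.6   23.2]
ring [335.3 228.6] [330 224  11  11  77] [ 490.8 -179.6   25. ] [ 490.2 -192.1   29.5]
ring [362.6 232.6] [357 227  12  12  92] [ 478.  -269.1   25. ] [ 478.2 -282.3   24.4]
blue ((232.5331573486328, 211.37017822265625), (90.24351501464844, 32.11344528198242), 3.0127875804901123) [[495.0, 302.0, 70.0], [600.0, 301.0, 70.0], [585.0, 8.0, 70.0], [480.0, 13.0, 70.0]] [540. 156.  70.]
board ((343.46002197265625, 216.72000122070312), (63.14577865600586, 58.48101806640625), 5.90614128112793) [[446.0, -94.0, 12.0], [645.0, -116.0, 12.0], [622.0, -328.0, 12.0], [425.0, -300.0, 12.0]] [ 534.5 -209.3   12. ]
(263, 209) [534.7  54.1 135.3]
(270, 212) [530.6  33.5 107.6]
(257, 214) [525.   74.3 103.4]
(200, 203) [552.4 247.4 138.7]
(250, 198) [584.1 100.   68.7]
scene (265, 193) [535.7  56.4 136.6]
scene (265, 205) [519.5  71.6 106.9]
scene (238, 235) [486.  202.7  99.3]
banner [ 485.   -5. 1007.] [ 485.   -5. 1041.]
```

View pics/topcrop.png

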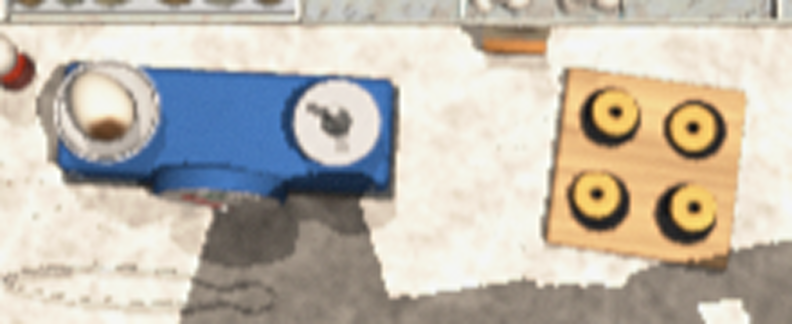

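Run:
```python
from h import *
c=cam("wrist"); print(c['fx'],c['cx'],c['cy'],np.round(c['tool_from_camera'],3).tolist())
def d(p,yaw,q):
    v=np.array(q)-p; return (R.from_euler('xyz',[np.pi,0,yaw]).as_matrix().T@v).round(1)
p=env.state()['eef_pos']; print(d(p,.428,[480,-225,300]),d(np.array([480,-225,300]),.428,[480,55,300]))
```

```text
330.6188971357671 276.3940378227398 205.7677011995768 [[0.001, -0.971, -0.241, 66.882], [1.0, 0.001, 0.001, 0.419], [-0.0, -0.241, 0.971, -169.686], [0.0, 0.0, 0.0, 1.0]]
[ 343.4 -220.9  -85.8] [ 116.2 -254.7   -0. ]
```

```bash
python3 - <<'E'
from h import *
p=env.state()['eef_pos']
for q in([400,-300,280],[530,-130,280],[540,-60,280]): print((R.from_euler('xyz',[np.pi,0,.428]).as_matrix().T@(np.array(q)-p)).round(1))
E
python3 -m pendant '[[[0.7,0.04,-0.03,-0.01,0],[0.7,0.08,-0.06,-0.02,0],[0.7,0.12,-0.085,-0.03,0],[0.7,0.16,-0.11,-0.04,0],[0.7,0.20,-0.135,-0.05,0],[0.7,0.24,-0.16,-0.06,0],[0.7,0.28,-0.185,-0.066,0],[0.7,0.32,-0.21,-0.066,0]]]'
python3 -m pendant '[[[0.7,0.03,-0.02,0,0],[0.7,0.06,-0.04,0,0],[0.7,0.09,-0.06,0,0],[0.7,0.11,-0.075,0,0],[0.7,0.11,-0.075,0,0],[0.7,0.11,-0.075,0,0],[0.7,0.11,-0.075,0,0],[0.7,0.11,-0.075,0,0]]]'
python3 - <<'E'
from h import *
c=cam("wrist"); cv2.imwrite("pics/w1.png",c['image']); np.save("w1.npy",c,allow_pickle=True)
s=env.state(); print(s['t'],s['eef_pos'],s['tcp_rot'],s['joints'])
E
```

```text
[ 239.5 -185.9  -65.8]
[ 428.3 -286.6  -65.8]
[ 466.5 -346.1  -65.8]
t: 0.95
eef_pos: [464.3, -243.2, 281.5]
tcp_rot: [3.14, -0.001, 0.428]
ft_force: [0.4, -0.3, 0.6]
opening: 0.699
t: 1.75
eef_pos: [531.9, -131.9, 280.6]
tcp_rot: [3.141, 0.0, 0.427]
ft_force: [-0.3, -0.3, -0.1]
opening: 0.701
1.8 [ 531.97521737 -131.82381918  280.67606884] [3.14143941e+00 6.37244718e-05 4.26506079e-01] [-3.63364000e-01  3.17733530e-01  1.65814924e+00 -1.66623189e-04
  1.16564590e+00  7.80991914e-01]
```

View pics/w1.png

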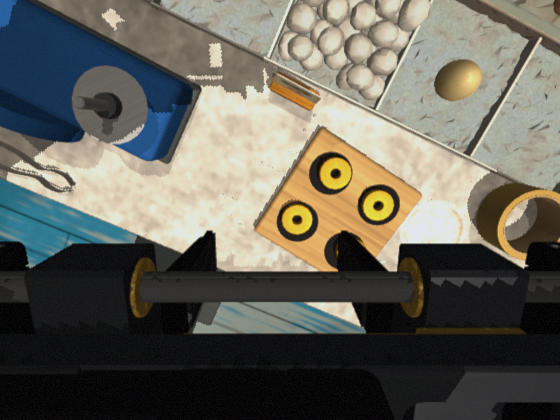

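The wrist view shows the post top at about (80,102) and its collar at (107,103). Three rings are visible at (334,173), (378,205) and (297,219), and the fourth is behind a finger. I'll take a second view from nearer the post.

```bash
python3 -m pendant '[[[0.7,0.01,-0.04,0,0],[0.7,0.02,-0.08,0,0],[0.7,0.03,-0.12,0,0],[0.7,0.034,-0.15,0,0],[0.7,0.034,-0.15,0,0],[0.7,0.034,-0.15,0,0],[0.7,0.034,-0.15,0,0],[0.7,0.034,-0.15,0,0]]]'
python3 - <<'E'
from h import *
c=cam("wrist"); np.save("w2.npy",c,allow_pickle=True)
print(env.state()['t'])
a=np.load("w1.npy",allow_pickle=True).item()
L=[]
for k in(a,c):
    h=cv2.cvtColor(k['image'],cv2.COLOR_BGR2HSV); m=cv2.inRange(h,(22,150,120),(35,255,255)); m=cv2.morphologyEx(m,cv2.MORPH_CLOSE,cv2.getStructuringElement(cv2.MORPH_ELLIPSE,(13,13)))
    n,l,st,ce=cv2.connectedComponentsWithStats(m); r=[]
    for i in range(1,n):
        if st[i,4]>250 and st[i,1]+st[i,3]<300:
            rz=k['range_z'][l==i]; r.append(ce[i]); print(ce[i].round(1),st[i],onz(k,*ce[i],25).round(1), 'med z',np.median([pt(k,x,y)[2] for y,x in np.argwhere(l==i)]).round(1))
    L.append(r)
for p in L[0]:
    for q in L[1]:
        P,e=tri(a,p,c,q)
        if e<4 and 10<P[2]<40: print('tri',p.round(),q.round(),P.round(1),e.round(1))
A=cv2.resize(a['image'][50:170,20:180],(400,300),interpolation=cv2.INTER_CUBIC)
u,v=map(int,proj(c,[535,55,125])); print(u,v)
x0,y0=max(u-80,0),max(v-60,0); B=cv2.resize(c['image'][y0:y0+120,x0:x0+160],(400,300),interpolation=cv2.INTER_CUBIC); print('B',x0,y0)
cv2.imwrite("pics/post.png",np.hstack([A,B]))
E
```

```text
t: 2.6
eef_pos: [501.3, 18.6, 280.5]
tcp_rot: [3.141, 0.0, 0.426]
ft_force: [-0.6, 0.1, -0.0]
opening: 0.703
2.65
[335.6 173.9] [321 159  30  31 709] [ 567.6 -200.6   25. ] med z 24.3
[378.  205.8] [364 191  30  30 683] [ 553.  -271.1   25. ] med z 24.4
[297.4 219.7] [283 206  29  29 642] [ 491.3 -182.2   25. ] med z 24.3
[447.3 199.4] [433 185  30  30 671] [ 567.9 -199.7   25. ] med z 24.5
[486.3 230.2] [473 217  28  27 585] [ 553.1 -270.1   25. ] med z 24.5
[403.9 239.6] [391 230  30  26 377] [ 495.3 -175.5   25. ] med z 24.4
tri [336. 174.] [447. 199.] [ 567.7 -201.1   22.6] 0.4
tri [378. 206.] [486. 230.] [ 552.9 -272.1   22.3] 0.4
255 146
B 175 86
```

View pics/post.png

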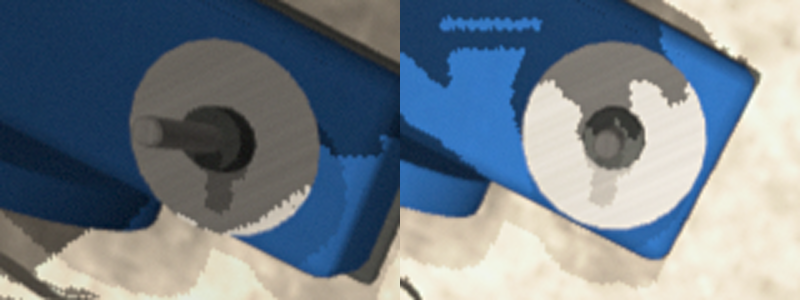

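In the crops the post top is at about (80,102.4) in view 1 and (257.4,144.8) in view 2. The collar in view 2 is at about (260,141).

Run:
```python
from h import *
a=np.load("w1.npy",allow_pickle=True).item();c=np.load("w2.npy",allow_pickle=True).item()
P,e=tri(a,(80,102.4),c,(257.4,144.8)); print('top',P.round(1),e.round(2))
for k,box in((a,(60,60,160,150)),(c,(210,95,310,190))):
    x0,y0,x1,y1=box
    Q=np.array([pt(k,x,y) for y in range(y0,y1) for x in range(x0,x1)])
    z=Q[:,2]; hist=np.histogram(z,bins=np.arange(60,180,4)); print(dict(zip(hist[1][:-1].astype(int).tolist(),hist[0].tolist())))
    for lo,hi in((96,103),(103,110),(110,118),(118,125),(125,170),(145,170)):
        S=Q[(z>lo)&(z<hi)]
        if len(S)>5:
            (cx,cy),r=cv2.minEnclosingCircle(S[:,:2].astype(np.float32)); print(lo,hi,len(S),S.mean(0).round(1),'circ',round(cx,1),round(cy,1),round(r,1))
p=env.state()['eef_pos']
for q in([494,-178,120],): print('mv',(R.from_euler('xyz',[np.pi,0,.426]).as_matrix().T@(np.array(q)-p)).round(1))
```

```text
top [539.8  53.5 158. ] 0.76
{60: 95, 64: 438, 68: 2909, 72: 50, 76: 78, 80: 47, 84: 18, 88: 0, 92: 0, 96: 0, 100: 1, 104: 3424, 108: 372, 112: 58, 116: 332, 120: 50, 124: 24, 128: 24, 132: 23, 136: 27, 140: 31, 144: 33, 148: 24, 152: 35, 156: 46, 160: 107, 164: 0, 168: 0, 172: 0}
103 110 3766 [542.   51.9 107. ] circ 540.3 53.9 37.8
110 118 150 [543.   46.5 114.7] circ 540.6 52.8 12.4
118 125 326 [541.3  50.9 119.4] circ 540.6 53.1 12.1
125 170 369 [541.3  51.  149.2] circ 540.6 53.1 5.3
145 170 236 [541.1  51.6 156.9] circ 540.5 53.2 5.3
{60: 130, 64: 567, 68: 2436, 72: 0, 76: 0, 80: 0, 84: 0, 88: 0, 92: 0, 96: 0, 100: 0, 104: 3387, 108: 410, 112: 20, 116: 306, 120: 23, 124: 2, 128: 3, 132: 2, 136: 1, 140: 5, 144: 2, 148: 3, 152: 2, 156: 13, 160: 98, 164: 0, 168: 0, 172: 0}
103 110 3789 [541.4  54.2 107. ] circ 540.5 53.8 37.6
110 118 63 [544.7  52.8 115.5] circ 541.2 53.7 12.3
118 125 294 [541.7  53.3 119.2] circ 540.6 53.8 11.9
125 170 131 [541.3  53.5 157.7] circ 540.7 53.6 5.1
145 170 117 [540.9  53.7 160.3] circ 540.6 53.7 5.1
mv [-87.9 176.1 160.5]
```

```bash
cat >> h.py <<'E'
def rings(k,zlo=20,zhi=29,box=None):
    "brass ring tops by depth: circle fits"
    v,u=np.mgrid[0:420,0:560]; r=k['range_z']; 
    C=np.stack([(u-k['cx'])/k['fx']*r,(v-k['cy'])/k['fy']*r,r],-1)@k['M'][:3,:3].T+k['M'][:3,3]
    h=cv2.cvtColor(k['image'],cv2.COLOR_BGR2HSV); m=cv2.inRange(h,(18,90,60),(40,255,255))
    m[(C[...,2]<zlo)|(C[...,2]>zhi)|(r==0)]=0
    n,l,st,ce=cv2.connectedComponentsWithStats(m)
    for i in range(1,n):
        if st[i,4]>150:
            S=C[l==i]; (x,y),R_=cv2.minEnclosingCircle(S[:,:2].astype(np.float32)); print('ring',round(x,1),round(y,1),'r',round(R_,1),'z',np.median(S[:,2]).round(1),st[i].tolist())
def mv(q,yaw=None):
    s=env.state(); print('mv',(R.from_euler('xyz',s['tcp_rot']).as_matrix().T@(np.array(q)-s['eef_pos'])).round(1))
E
python3 - <<'E'
from h import *
for f in("w1.npy","w2.npy"): rings(np.load(f,allow_pickle=True).item())
mv([492,-182,120])
E
```

```text
ring 734.1 -286.5 r 22.3 z 25.1 [443, 60, 31, 39, 315]
ring 568.5 -199.9 r 21.0 z 24.4 [319, 157, 33, 32, 727]
ring 553.8 -270.6 r 20.7 z 24.4 [362, 190, 32, 30, 693]
ring 491.8 -181.1 r 20.7 z 24.4 [282, 204, 31, 30, 661]
ring 568.5 -199.3 r 20.9 z 24.5 [431, 183, 32, 31, 721]
ring 553.2 -270.4 r 21.4 z 24.5 [469, 215, 33, 30, 686]
ring 492.0 -180.4 r 20.9 z 24.3 [390, 228, 31, 28, 418]
mv [-91.4 178.9 160.5]
```

```bash
python3 -m pendant '[[[0.65,-0.022,0.044,0.02,0],[0.65,-0.044,0.088,0.06,0],[0.65,-0.066,0.13,0.10,0],[0.65,-0.085,0.165,0.14,0],[0.65,-0.091,0.178,0.18,0],[0.65,-0.091,0.178,0.21,0],[0.65,-0.091,0.178,0.21,0],[0.65,-0.091,0.178,0.21,0]]]'
python3 - <<'E'
from h import *
rings(cam("wrist")); mv([492,-181,14.5]); print(env.state()['t'])
E
```

```text
t: 3.45
eef_pos: [491.8, -180.3, 70.6]
tcp_rot: [-3.14, 0.001, 0.427]
ft_force: [0.6, 0.5, 0.1]
opening: 0.649
ring 568.0 -199.8 r 20.9 z 24.5 [320, 99, 66, 67, 3051]
ring 553.2 -270.9 r 21.1 z 24.4 [404, 167, 64, 61, 2764]
ring 491.3 -181.2 r 21.0 z 24.4 [247, 195, 60, 59, 2515]
mv [-0.9  0.5 57.4]
3.5
```

```bash
python3 -m pendant '[[[0.65,-0.001,0.001,0.03,0],[0.65,-0.001,0.001,0.05,0],[0.65,-0.001,0.001,0.056,0],[0.65,-0.001,0.001,0.056,0],[0.2,-0.001,0.001,0.056,0],[0.2,-0.001,0.001,0.056,0],[0.2,-0.001,0.001,0.056,0],[0.2,-0.001,0.001,0.056,0]]]'
python3 -m pendant '[[[0.2,0,0,0,0],[0.2,0,0,-0.01,0],[0.2,0,0,-0.04,0],[0.2,0,0,-0.08,0],[0.2,0,0,-0.12,0],[0.2,0,0,-0.16,0],[0.2,0,0,-0.18,0],[0.2,0,0,-0.18,0]]]'
python3 - <<'E'
from h import *
s=env.state(); print(s['t'],s['ft_force'],s['eef_pos'])
c=cam("wrist"); z=s['eef_pos'][2]+10; rings(c,z-6,z+6); np.save("w3.npy",c,allow_pickle=True)
cv2.imwrite("pics/w3.png",c['image'])
E
```

```text
t: 4.3
eef_pos: [492.0, -181.6, 15.5]
tcp_rot: [3.141, -0.001, 0.428]
ft_force: [0.0, 0.4, 8.9]
opening: 0.434
t: 5.1
eef_pos: [492.4, -181.8, 198.0]
tcp_rot: [3.137, -0.003, 0.428]
ft_force: [0.2, -0.7, -0.4]
opening: 0.44
5.1 [ 0.21177898 -0.69929728 -0.42050782] [ 492.38233118 -181.84624111  198.01629174]
ring 492.2 -181.9 r 21.2 z 206.9 [237, 217, 79, 54, 3131]
```

```bash
python3 -m pendant '[[[0.2,0.02,-0.028,0,0],[0.2,0.045,-0.062,0,0],[0.2,0.07,-0.096,0,0],[0.2,0.095,-0.13,0,0],[0.2,0.12,-0.164,0,0],[0.2,0.136,-0.186,0,0],[0.2,0.142,-0.194,0.01,0],[0.2,0.142,-0.194,0.022,0]]]'
cat >> h.py <<'E'
def cloud(k):
    v,u=np.mgrid[0:420,0:560]; r=k['range_z']
    return np.stack([(u-k['cx'])/k['fx']*r,(v-k['cy'])/k['fy']*r,r],-1)@k['M'][:3,:3].T+k['M'][:3,3]
def look(post=(540.6,53.5)):
    S=[env.state()]; k=cam("wrist"); S.append(env.state()); C=cloud(k)
    p=np.mean([s['eef_pos'] for s in S],0); f=np.mean([s['ft_force'] for s in S],0)
    print('t',S[1]['t'].round(2),'tcp',p.round(2),'rot',S[1]['tcp_rot'].round(4),'F',f.round(2),'open',S[1]['opening'].round(3))
    rings(k,p[2]+3,p[2]+15)
    d=np.hypot(C[...,0]-540.6,C[...,1]-53.5); m=(d>24)&(d<36)&(C[...,2]>84)&(C[...,2]<112)
    print('plate z',np.median(C[m][:,2]).round(2),m.sum())
    m2=(C[...,2]>145)&(C[...,2]<165)&(d<12)
    if m2.sum()>5: print('posttop pts',m2.sum(),C[m2].mean(0).round(1), np.median(C[m2],0).round(1))
    m3=(C[...,2]>84)&(C[...,2]<112)&(d<48)
    if m3.sum()>50:
        (x,y),r=cv2.minEnclosingCircle(C[m3][:,:2].astype(np.float32)); print('plate circ',round(x,1),round(y,1),round(r,1))
    return k
E
python3 - <<'E'
from h import *
k=look(); mv([540.8,53.6,160]); cv2.imwrite("pics/w4.png",k['image'])
E
```

```text
t: 5.95
eef_pos: [539.9, 54.7, 171.0]
tcp_rot: [-3.141, 0.001, 0.43]
ft_force: [-0.9, -0.4, 0.5]
opening: 0.431Traceback (most recent call last):
  File "<stdin>", line 2, in <module>
  File "h.py", line 43, in look
    print('t',S[1]['t'].round(2),'tcp',p.round(2),'rot',S[1]['tcp_rot'].round(4),'F',f.round(2),'open',S[1]['opening'].round(3))
              ^^^^^^^^^^^^^^^
AttributeError: 'float' object has no attribute 'round'
```

```bash
sed -i "s/S\[1\]\['t'\].round(2)/round(S[1]['t'],2)/; s/S\[1\]\['opening'\].round(3)/round(float(S[1]['opening']),3)/; s/S\[1\]\['tcp_rot'\].round(4)/np.round(S[1]['tcp_rot'],4)/" h.py
python3 - <<'E'
from h import *
k=look(); mv([540.8,53.6,160]); cv2.imwrite("pics/w4.png",k['image'])
E
```

```text
t 6.05 tcp [538.94  53.49 169.48] rot [-3.1399  0.0042  0.4276] F [-0.42 -0.82 -1.74] open 0.429
ring 538.6 53.4 r 21.0 z 177.8 [237, 217, 79, 54, 3152]
plate z 107.07 2951
posttop pts 47 [537.6  52.6 161.1] [537.5  52.6 161.1]
plate circ 540.8 53.9 37.5
mv [ 1.9  0.4 10. ]
```

View pics/w4.png

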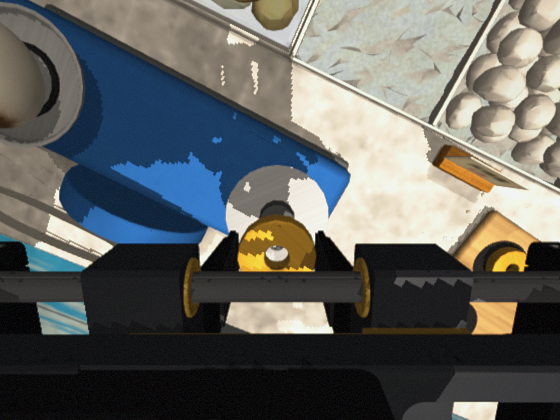

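The wrist view shows the ring at (277,247) directly over the post, with the post top visible through the bore. The plate is concentric with the post and not pressed down (z 107). I'll correct by about 2 mm.

```bash
python3 -m pendant '[[[0.2,0.002,0.0006,0,0],[0.2,0.002,0.0006,0,0],[0.2,0.002,0.0006,0,0],[0.2,0.002,0.0006,0,0],[0.2,0.002,0.0006,0,0],[0.2,0.002,0.0006,0,0],[0.2,0.002,0.0006,0,0],[0.2,0.002,0.0006,0,0]]]'
python3 -c "
from h import *
look();look()"
```

```text
t: 6.85
eef_pos: [542.4, 54.3, 172.7]
tcp_rot: [3.141, -0.0, 0.428]
ft_force: [0.7, -0.3, -1.6]
opening: 0.43
t 6.9 tcp [542.38  54.32 172.64] rot [ 3.1415 -0.      0.4279] F [ 0.37 -0.29 -1.21] open 0.434
ring 542.3 53.9 r 20.9 z 181.5 [237, 216, 79, 55, 3169]
plate z 107.08 2690
posttop pts 90 [538.7  52.6 161. ] [538.7  52.5 161. ]
plate circ 540.7 53.7 37.5
t 6.95 tcp [542.38  54.33 172.64] rot [ 3.1415e+00 -1.0000e-04  4.2790e-01] F [ 0.01  0.03 -0.35] open 0.431
ring 542.1 54.1 r 21.2 z 181.5 [237, 216, 79, 55, 3175]
plate z 107.06 2671
posttop pts 93 [538.7  52.6 161. ] [538.7  52.6 161. ]
plate circ 541.2 54.1 37.5
```

```bash
python3 -m pendant '[[[0.2,-0.0015,-0.0003,0,0],[0.2,-0.0015,-0.0003,0.002,0],[0.2,-0.0015,-0.0003,0.004,0],[0.2,-0.0015,-0.0003,0.007,0],[0.2,-0.0015,-0.0003,0.01,0],[0.2,-0.0015,-0.0003,0.013,0],[0.2,-0.0015,-0.0003,0.015,0],[0.2,-0.0015,-0.0003,0.015,0]]]'
python3 -c "
from h import *
look();k=look();cv2.imwrite('pics/w5.png',k['image'][150:320,180:380].repeat(3,0).repeat(3,1))"
```

```text
t: 7.75
eef_pos: [540.7, 53.9, 157.3]
tcp_rot: [-3.141, 0.001, 0.428]
ft_force: [0.1, -0.2, -0.9]
opening: 0.434
t 7.8 tcp [540.8   53.93 157.35] rot [-3.1416e+00  3.0000e-04  4.2790e-01] F [ 0.07  0.24 -1.04] open 0.434
ring 540.4 53.6 r 21.0 z 166.1 [237, 216, 79, 55, 3178]
plate z 107.04 2723
posttop pts 463 [538.6  52.5 161.1] [538.4  52.6 161.1]
plate circ 540.6 53.6 37.5
t 7.85 tcp [540.89  53.94 157.51] rot [3.1415e+00 1.0000e-04 4.2780e-01] F [ 0.32  0.38 -0.66] open 0.435
ring 540.6 53.7 r 21.0 z 166.3 [237, 217, 79, 54, 3172]
plate z 107.04 2721
posttop pts 442 [538.6  52.6 161. ] [538.6  52.6 160.9]
plate circ 540.8 54.0 37.5
```

The post is in the bore: the ring's bottom is at z 153, below the post top at 161, and the plate hasn't sunk. I'll lower the ring to the seat and release it.

```bash
python3 -m pendant '[[[0.2,0,0,0.006,0],[0.2,0,0,0.012,0],[0.2,0,0,0.018,0],[0.2,0,0,0.024,0],[0.2,0,0,0.029,0],[0.2,0,0,0.032,0],[0.2,0,0,0.0335,0],[0.2,0,0,0.0335,0]]]'
python3 -c "
from h import *
look()"
python3 -m pendant '[[[0.5,0,0,0,0],[0.56,0,0,0,0],[0.56,0,0,0,0],[0.56,0,0,-0.01,0],[0.56,0,0,-0.04,0],[0.56,0,0,-0.08,0],[0.56,0,0,-0.12,0],[0.6,0,0,-0.14,0]]]'
python3 -c "
from h import *
k=look(); rings(k,100,165); mv([568.3,-199.7,70])
s=cam('scene'); cv2.imwrite('pics/s1.png',cv2.resize(s['image'][180:270,180:300],None,fx=6,fy=6,interpolation=cv2.INTER_CUBIC))"
```

```text
t: 8.65
eef_pos: [540.9, 53.9, 124.0]
tcp_rot: [3.142, 0.0, 0.428]
ft_force: [0.6, 0.3, 0.2]
opening: 0.434
t 8.7 tcp [540.91  53.93 124.07] rot [ 3.1415 -0.      0.4278] F [0.44 0.23 0.05] open 0.434
ring 540.5 53.6 r 21.2 z 132.8 [237, 216, 79, 55, 3029]
plate z 107.11 3037
posttop pts 237 [544.3  55.5 152. ] [544.8  55.8 152.1]
plate circ 540.8 54.1 37.4
t: 9.5
eef_pos: [541.5, 54.0, 268.3]
tcp_rot: [3.139, -0.004, 0.428]
ft_force: [0.8, -1.0, 0.4]
opening: 0.589
t 9.55 tcp [541.79  53.98 269.31] rot [ 3.1382 -0.0068  0.4279] F [0.25 0.02 1.71] open 0.593
plate z 106.48 2005
posttop pts 145 [541.7  54.2 158. ] [542.   54.3 160. ]
plate circ 540.6 53.6 37.6
ring 537.6 51.4 r 24.2 z 131.3 [255, 176, 43, 44, 1238]
mv [-82.8 241.  200.5]
```

View pics/s1.png

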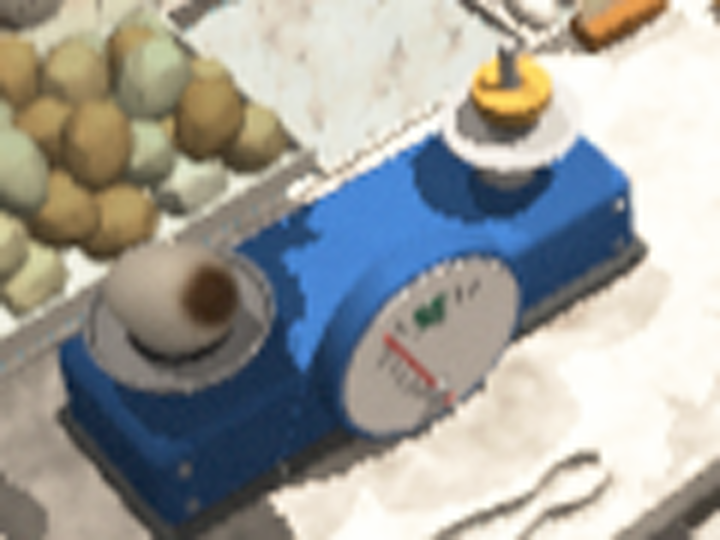

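The scene crop shows the first ring seated around the post at (510,90). The pointer is still at the left stop, from (440,390) to (388,340), with the green sector at (430,310). Next is the second ring.

```bash
python3 -m pendant '[[[0.63,-0.016,0.045,0.02,0],[0.63,-0.032,0.092,0.05,0],[0.63,-0.048,0.139,0.08,0],[0.63,-0.064,0.186,0.11,0],[0.63,-0.078,0.228,0.15,0],[0.63,-0.083,0.241,0.18,0],[0.63,-0.083,0.241,0.2,0],[0.63,-0.083,0.241,0.2,0]]]'
python3 -m pendant '[[[0.63,0,0,0,0],[0.63,0,0,0,0],[0.63,0,0,0,0],[0.63,0,0,0,0],[0.63,0,0,0,0],[0.63,0,0,0,0],[0.63,0,0,0,0],[0.63,0,0,0,0]]]'
python3 - <<'E'
from h import *
rings(cam("wrist")); mv([568.3,-199.8,16]); s=env.state();print(s['t'],s['eef_pos'])
E
```

```text
t: 10.4
eef_pos: [562.9, -200.3, 59.7]
tcp_rot: [-3.136, 0.005, 0.426]
ft_force: [-0.1, -0.2, 0.1]
opening: 0.63
t: 11.2
eef_pos: [565.4, -199.8, 64.2]
tcp_rot: [3.142, -0.0, 0.428]
ft_force: [-0.5, 0.7, -0.9]
opening: 0.63
ring 733.8 -287.4 r 22.4 z 24.8 [494, 0, 66, 76, 1460]
ring 568.4 -199.9 r 20.9 z 24.4 [247, 192, 62, 61, 2681]
ring 571.0 -272.1 r 8.6 z 24.2 [365, 254, 21, 17, 153]
mv [ 2.7  1.2 48.1]
11.25 [ 565.3515577  -199.78982866   64.12440435]
```

```bash
python3 -m pendant '[[[0.63,0.0027,0.0013,0.02,0],[0.63,0.0027,0.0013,0.04,0],[0.63,0.0027,0.0013,0.048,0],[0.63,0.0027,0.0013,0.048,0],[0.2,0.0027,0.0013,0.048,0],[0.2,0.0027,0.0013,0.048,0],[0.2,0.0027,0.0013,0.048,0],[0.2,0.0027,0.0013,0.048,0]]]'
python3 -m pendant '[[[0.2,0,0,0,0],[0.2,0,0,-0.01,0],[0.2,0,0,-0.04,0],[0.2,0,0,-0.08,0],[0.2,0,0,-0.12,0],[0.2,0,0,-0.16,0],[0.2,0,0,-0.18,0],[0.2,0,0,-0.18,0]]]'
python3 - <<'E'
from h import *
s=env.state(); print(s['t'],s['ft_force'],s['eef_pos'])
c=cam("wrist"); z=s['eef_pos'][2]+10; rings(c,z-6,z+6); mv([540.6,53.6,176])
E
```

```text
t: 12.05
eef_pos: [568.7, -200.0, 17.0]
tcp_rot: [3.141, -0.001, 0.428]
ft_force: [-1.1, -0.1, 5.5]
opening: 0.439
t: 12.85
eef_pos: [569.2, -200.2, 199.7]
tcp_rot: [3.137, -0.004, 0.428]
ft_force: [0.0, 0.3, -1.5]
opening: 0.434
12.85 [ 0.02987398  0.28554744 -1.51487057] [ 569.18668462 -200.20436277  199.71587161]
ring 569.4 -200.7 r 20.8 z 207.2 [237, 216, 79, 55, 3144]
mv [  79.8 -242.2   21.1]
```

```bash
python3 -m pendant '[[[0.2,0.012,-0.036,0,0],[0.2,0.026,-0.08,0,0],[0.2,0.04,-0.124,0,0],[0.2,0.054,-0.168,0,0],[0.2,0.068,-0.208,0,0],[0.2,0.077,-0.234,0.01,0],[0.2,0.08,-0.242,0.018,0],[0.2,0.08,-0.242,0.018,0]]]'
python3 -m pendant '[[[0.2,0,0,0,0],[0.2,0,0,0,0],[0.2,0,0,0,0],[0.2,0,0,0,0],[0.2,0,0,0,0],[0.2,0,0,0,0],[0.2,0,0,0,0],[0.2,0,0,0,0]]]'
python3 -c "
from h import *
look();look()"
```

```text
t: 13.7
eef_pos: [539.8, 54.2, 176.1]
tcp_rot: [-3.14, 0.003, 0.43]
ft_force: [0.6, 0.7, -0.5]
opening: 0.434
t: 14.5
eef_pos: [540.7, 53.5, 178.2]
tcp_rot: [3.141, -0.0, 0.428]
ft_force: [-0.4, 0.5, -0.4]
opening: 0.434
t 14.55 tcp [540.73  53.56 178.14] rot [3.1415 0.     0.4279] F [-0.17  0.3  -0.74] open 0.431
ring 540.7 53.8 r 21.2 z 185.6 [237, 215, 79, 56, 3175]
plate z 106.51 2654
posttop pts 23 [537.2  51.8 160.3] [537.3  51.8 160.2]
plate circ 540.8 54.0 37.6
t 14.6 tcp [540.74  53.58 178.12] rot [ 3.1415 -0.      0.4279] F [-0.07 -0.16 -0.65] open 0.433
ring 540.6 53.1 r 20.9 z 185.6 [237, 216, 79, 55, 3185]
plate z 106.44 2655
posttop pts 23 [537.3  51.8 160.5] [537.5  51.9 160.4]
plate circ 540.8 54.0 37.5
```

```bash
python3 -m pendant '[[[0.2,0,-0.0003,0.005,0],[0.2,0,-0.0003,0.008,0],[0.2,0,-0.0003,0.011,0],[0.2,0,-0.0003,0.014,0],[0.2,0,-0.0003,0.017,0],[0.2,0,-0.0003,0.02,0],[0.2,0,-0.0003,0.02,0],[0.2,0,-0.0003,0.02,0]]]'
python3 -c "
from h import *
look();look()"
```

```text
t: 15.4
eef_pos: [540.6, 53.8, 158.1]
tcp_rot: [3.142, 0.0, 0.428]
ft_force: [-0.1, 0.7, -0.5]
opening: 0.433
t 15.45 tcp [540.66  53.81 158.14] rot [ 3.1415e+00 -1.0000e-04  4.2770e-01] F [-0.09  0.18 -0.53] open 0.431
ring 540.7 53.4 r 20.9 z 165.6 [237, 215, 79, 56, 3179]
plate z 106.49 2705
posttop pts 582 [539.4  52.8 161.4] [539.   52.7 160.8]
plate circ 540.8 53.7 37.5
t 15.5 tcp [540.67  53.81 158.2 ] rot [ 3.1414e+00 -2.0000e-04  4.2780e-01] F [ 0.08 -0.42 -0.45] open 0.432
ring 540.6 53.5 r 20.9 z 165.6 [237, 216, 79, 55, 3172]
plate z 106.46 2715
posttop pts 574 [539.3  52.7 161.4] [538.9  52.6 160.9]
plate circ 540.8 53.8 37.4
```

```bash
python3 -m pendant '[[[0.2,0,0,0.005,0],[0.2,0,0,0.01,0],[0.2,0,0,0.014,0],[0.2,0,0,0.017,0],[0.2,0,0,0.019,0],[0.2,0,0,0.021,0],[0.2,0,0,0.021,0],[0.2,0,0,0.021,0]]]'
python3 -c "
from h import *
look()"
python3 -m pendant '[[[0.5,0,0,0,0],[0.56,0,0,0,0],[0.56,0,0,0,0],[0.56,0,0,-0.01,0],[0.56,0,0,-0.03,0],[0.56,0,0,-0.06,0],[0.56,0,0,-0.1,0],[0.6,0,0,-0.12,0]]]'
python3 -m pendant '[[[0.63,0,0,0,0],[0.63,0,0,0,0],[0.63,0,0,0,0],[0.63,0,0,0,0],[0.63,0,0,0,0],[0.63,0,0,0,0],[0.63,0,0,0,0],[0.63,0,0,0,0]]]'
python3 -c "
from h import *
k=look(); rings(k,95,155); mv([553.5,-270.6,70])
s=cam('scene'); cv2.imwrite('pics/s2.png',cv2.resize(s['image'][180:270,180:300],None,fx=6,fy=6,interpolation=cv2.INTER_CUBIC))"
```

```text
t: 16.3
eef_pos: [540.7, 53.8, 137.2]
tcp_rot: [3.141, -0.0, 0.428]
ft_force: [0.8, 0.3, -0.5]
opening: 0.435
t 16.35 tcp [540.68  53.8  137.21] rot [ 3.1414e+00 -2.0000e-04  4.2780e-01] F [ 0.29  0.14 -0.84] open 0.432
ring 540.8 53.4 r 20.8 z 144.7 [237, 216, 79, 55, 3016]
plate z 106.1 2890
posttop pts 724 [543.2  55.  152.1] [543.7  55.5 150.8]
plate circ 540.8 54.0 37.4
t: 17.15
eef_pos: [541.2, 53.9, 261.0]
tcp_rot: [3.14, -0.004, 0.428]
ft_force: [-0.4, -0.6, -1.1]
opening: 0.586
t: 17.95
eef_pos: [540.6, 53.8, 257.0]
tcp_rot: [3.142, 0.0, 0.428]
ft_force: [-0.7, 0.1, 0.1]
opening: 0.633
t 18.0 tcp [540.61  53.83 257.03] rot [3.1416e+00 1.0000e-04 4.2780e-01] F [-0.24  0.2  -0.29] open 0.631
plate z 101.47 1871
posttop pts 137 [541.6  54.2 154.1] [541.7  54.1 155. ]
plate circ 540.7 53.6 37.6
ring 535.6 50.8 r 26.4 z 139.3 [254, 176, 46, 48, 1518]
mv [-122.9  300.5  187.1]
```

View pics/s2.png

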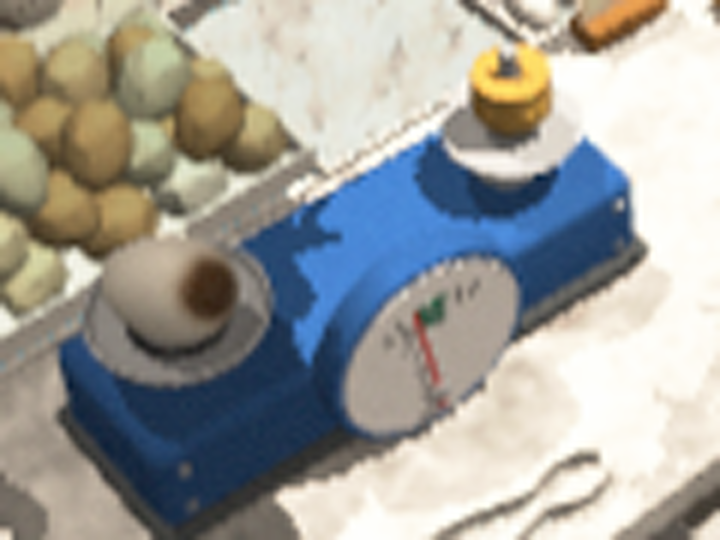

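The pointer now runs from (437,385) to (417,315), at the left edge of the green sector. The plate has sunk 5.6 mm, which predicts about -0.15 rad. I'll measure the angle in both pictures on the dial plane.

```bash
cat > needle.py <<'E'
from h import *
def needle(im6):
    c=np.load("scene0.npy",allow_pickle=True).item()
    h=im6.astype(int); b,g,r=h[...,0],h[...,1],h[...,2]
    m=((r-g>60)&(r-b>60)).astype(np.uint8); m[:270]=0;m[430:]=0;m[:,:340]=0;m[:,520:]=0
    yx=np.argwhere(m); y0=-0.05
    n=np.array([-np.cos(y0),-np.sin(y0),0]); ey=np.array([-np.sin(y0),np.cos(y0),0]); P0=np.array([546,154,0])+n*70
    Q=[]
    for v,u in yx:
        o,d=ray(c,180+(u+.5)/6-.5,180+(v+.5)/6-.5); p=o+d*((P0-o)@n)/(d@n); Q.append([-(p-P0)@ey,p[2]])
    Q=np.array(Q); _,_,V=np.linalg.svd(Q-Q.mean(0)); a=V[0]*np.sign(V[0,1]); print('needle',np.arctan2(a[0],a[1]).round(3),len(Q),Q.mean(0).round(1),Q.min(0).round(),Q.max(0).round())
if __name__=="__main__":
    for f in("s1","s2"): needle(cv2.imread(f"pics/{f}.png"))
E
python3 needle.py
```

```text
needle -0.416 318 [-20.   66.9] [-32.  38.] [-7. 93.]
needle -0.159 265 [-8.4 64. ] [-14.  38.] [-4. 94.]
```

With one weight the pointer read -0.416 and now it reads -0.159, and the plate depth agrees (-0.15), so it's still outside green. A third weight should bring it to about +0.11.

```bash
python3 -m pendant '[[[0.63,-0.016,0.04,0,0],[0.63,-0.034,0.083,0.02,0],[0.63,-0.052,0.127,0.05,0],[0.63,-0.07,0.171,0.08,0],[0.63,-0.088,0.215,0.11,0],[0.63,-0.106,0.258,0.15,0],[0.63,-0.119,0.29,0.18,0],[0.63,-0.123,0.3,0.187,0]]]'
python3 -m pendant '[[[0.63,0,0,0,0],[0.63,0,0,0,0],[0.63,0,0,0,0],[0.63,0,0,0,0],[0.63,0,0,0,0],[0.63,0,0,0,0],[0.63,0,0,0,0],[0.63,0,0,0,0]]]'
python3 - <<'E'
from h import *
rings(cam("wrist")); mv([553.5,-270.7,16.5]); s=env.state();print(s['t'],s['eef_pos'])
E
```

```text
t: 18.85
eef_pos: [552.6, -272.1, 68.1]
tcp_rot: [-3.141, 0.001, 0.427]
ft_force: [0.7, 0.6, -0.4]
opening: 0.626
t: 19.65
eef_pos: [553.2, -270.1, 70.3]
tcp_rot: [3.141, -0.0, 0.428]
ft_force: [0.2, 0.0, -0.2]
opening: 0.631
ring 625.8 -422.3 r 31.5 z 24.6 [484, 187, 76, 71, 790]
ring 553.4 -271.0 r 20.9 z 24.4 [247, 195, 61, 59, 2516]
ring 479.1 -270.3 r 20.6 z 24.4 [206, 302, 56, 31, 1384]
mv [ 0.   0.6 53.7]
19.7 [ 553.19796532 -270.12482267   70.22287134]
```

```bash
python3 -m pendant '[[[0.63,0,0.0008,0.02,0],[0.63,0,0.0008,0.04,0],[0.63,0,0.0008,0.0535,0],[0.63,0,0.0008,0.0535,0],[0.2,0,0.0008,0.0535,0],[0.2,0,0.0008,0.0535,0],[0.2,0,0.0008,0.0535,0],[0.2,0,0.0008,0.0535,0]]]'
python3 -m pendant '[[[0.2,0,0,0,0],[0.2,0,0,-0.01,0],[0.2,0,0,-0.04,0],[0.2,0,0,-0.08,0],[0.2,0,0,-0.12,0],[0.2,0,0,-0.16,0],[0.2,0,0,-0.18,0],[0.2,0,0,-0.18,0]]]'
python3 - <<'E'
from h import *
s=env.state(); print(s['t'],s['ft_force'],s['eef_pos'])
c=cam("wrist"); z=s['eef_pos'][2]+10; rings(c,z-6,z+6); mv([540.6,53.8,176])
E
```

```text
t: 20.5
eef_pos: [553.8, -271.1, 17.5]
tcp_rot: [3.14, -0.001, 0.428]
ft_force: [-0.1, -0.5, 3.9]
opening: 0.429
t: 21.3
eef_pos: [554.3, -271.4, 200.3]
tcp_rot: [3.137, -0.003, 0.428]
ft_force: [0.9, -0.1, -1.4]
opening: 0.433
21.3 [ 0.92297645 -0.10204942 -1.37362978] [ 554.28548553 -271.3532069   200.27421853]
ring 554.4 -271.8 r 20.7 z 207.2 [237, 216, 79, 55, 3110]
mv [ 122.9 -300.9   21.4]
```

```bash
python3 -m pendant '[[[0.2,0.014,-0.034,0,0],[0.2,0.032,-0.078,0,0],[0.2,0.05,-0.122,0,0],[0.2,0.068,-0.166,0,0],[0.2,0.086,-0.21,0,0],[0.2,0.104,-0.254,0,0],[0.2,0.118,-0.289,0.01,0],[0.2,0.123,-0.301,0.018,0]]]'
python3 -m pendant '[[[0.2,0,0,0,0],[0.2,0,0,0,0],[0.2,0,0,0,0],[0.2,0,0,0,0],[0.2,0,0,0,0],[0.2,0,0,0,0],[0.2,0,0,0,0],[0.2,0,0,0,0]]]'
python3 -c "
from h import *
look();look()"
```

```text
t: 22.15
eef_pos: [539.2, 57.0, 176.9]
tcp_rot: [-3.14, 0.002, 0.431]
ft_force: [-0.1, -1.3, -0.5]
opening: 0.433
t: 22.95
eef_pos: [540.6, 53.9, 178.7]
tcp_rot: [3.141, -0.0, 0.428]
ft_force: [0.2, -0.3, -0.3]
opening: 0.43
t 23.0 tcp [540.55  53.95 178.68] rot [ 3.1415 -0.      0.4278] F [-0.12 -0.76  0.26] open 0.433
ring 540.7 53.3 r 20.7 z 185.6 [237, 216, 79, 55, 3162]
plate z 101.47 2482
plate circ 540.8 53.9 37.6
t 23.05 tcp [540.53  53.99 178.65] rot [ 3.1415e+00 -1.0000e-04  4.2780e-01] F [ 0.07 -1.25  0.15] open 0.429
ring 540.7 53.5 r 20.7 z 185.6 [237, 216, 79, 55, 3179]
plate z 101.49 2490
plate circ 540.6 53.7 37.6
```

```bash
python3 -m pendant '[[[0.2,0,0,0.006,0],[0.2,0,0,0.012,0],[0.2,0,0,0.015,0],[0.2,0,0,0.018,0],[0.2,0,0,0.021,0],[0.2,0,0,0.024,0],[0.2,0,0,0.024,0],[0.2,0,0,0.024,0]]]'
python3 -c "
from h import *
look();look()"
```

```text
t: 23.85
eef_pos: [540.6, 54.0, 154.6]
tcp_rot: [3.141, 0.0, 0.428]
ft_force: [-0.1, -0.9, -1.3]
opening: 0.432
t 23.9 tcp [540.58  53.97 154.67] rot [ 3.1414e+00 -1.0000e-04  4.2780e-01] F [-0.1  -0.37 -0.65] open 0.43
ring 540.8 53.6 r 20.8 z 161.6 [237, 216, 79, 55, 3153]
plate z 101.5 2688
posttop pts 1370 [540.7  53.6 159.7] [540.1  53.6 161.2]
plate circ 540.7 53.7 37.4
t 23.95 tcp [540.6   53.98 154.74] rot [ 3.1414e+00 -2.0000e-04  4.2780e-01] F [ 0.27  0.03 -0.5 ] open 0.434
ring 540.2 54.0 r 21.3 z 161.7 [237, 216, 79, 55, 3162]
plate z 101.45 2683
posttop pts 1370 [540.7  53.6 159.8] [540.1  53.6 161.3]
plate circ 540.6 53.7 37.5
```

```bash
python3 -m pendant '[[[0.2,0,0,0.003,0],[0.2,0,0,0.006,0],[0.2,0,0,0.008,0],[0.2,0,0,0.009,0],[0.2,0,0,0.0095,0],[0.2,0,0,0.0095,0],[0.2,0,0,0.0095,0],[0.2,0,0,0.0095,0]]]'
python3 -c "
from h import *
look()"
python3 -m pendant '[[[0.5,0,0,0,0],[0.56,0,0,0,0],[0.56,0,0,0,0],[0.56,0,0,-0.01,0],[0.56,0,0,-0.03,0],[0.56,0,0,-0.06,0],[0.56,0,0,-0.1,0],[0.6,0,0,-0.12,0]]]'
python3 -m pendant '[[[0.63,0,0.01,0,0],[0.63,0,0.03,0,0],[0.63,0,0.05,0,0],[0.63,0,0.05,0,0],[0.63,0,0.05,0,0],[0.63,0,0.05,0,0],[0.63,0,0.05,0,0],[0.63,0,0.05,0,0]]]'
python3 -c "
from h import *
from needle import needle
k=look(); rings(k,95,165)
s=cam('scene'); im=cv2.resize(s['image'][180:270,180:300],None,fx=6,fy=6,interpolation=cv2.INTER_CUBIC); cv2.imwrite('pics/s3.png',im); needle(im)"
```

```text
t: 24.75
eef_pos: [540.6, 54.0, 145.2]
tcp_rot: [3.141, -0.0, 0.428]
ft_force: [-0.5, 0.7, -1.0]
opening: 0.433
t 24.8 tcp [540.56  54.01 145.18] rot [ 3.1414e+00 -1.0000e-04  4.2780e-01] F [-0.17  0.08 -0.87] open 0.434
ring 540.6 53.7 r 20.8 z 152.1 [238, 215, 78, 56, 3111]
plate z 101.27 2770
posttop pts 1370 [541.5  54.  152.6] [541.6  54.5 152.3]
plate circ 540.8 53.8 37.6
t: 25.6
eef_pos: [541.1, 54.0, 269.0]
tcp_rot: [3.14, -0.004, 0.428]
ft_force: [-0.4, -0.0, -0.6]
opening: 0.586
t: 26.4
eef_pos: [561.1, 9.0, 265.1]
tcp_rot: [3.142, 0.0, 0.428]
ft_force: [0.6, 0.6, -0.3]
opening: 0.632
t 26.45 tcp [561.12   8.96 265.14] rot [ 3.1415 -0.      0.4284] F [ 0.02  0.32 -0.36] open 0.633
plate z 96.43 1498
posttop pts 509 [540.7  53.7 147.8] [540.9  53.8 147.5]
plate circ 540.6 53.8 37.6
ring 532.5 54.1 r 29.1 z 147.1 [199, 174, 49, 50, 1704]
needle 0.091 197 [-0.4 56.1] [-3. 37.] [ 4. 84.]
```

View pics/s3.png

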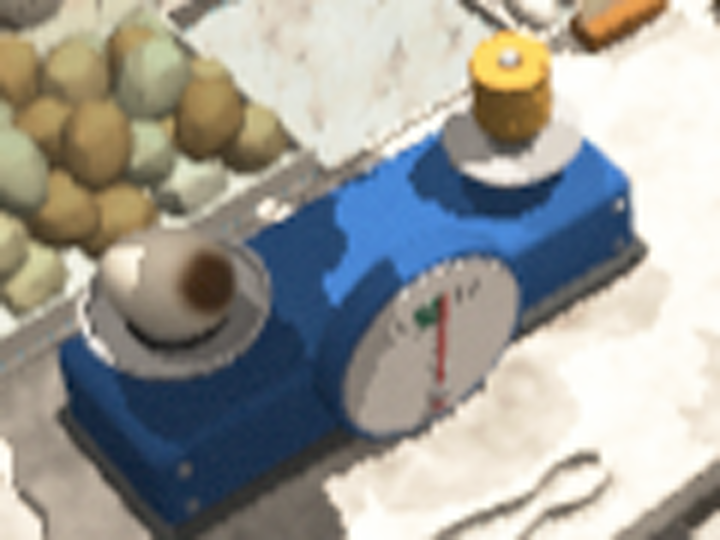

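```bash
python3 -c "
from h import *
k=look(); rings(k); env.job_done()"
```

```text
t 26.55 tcp [561.18   8.82 265.18] rot [ 3.1415 -0.      0.4282] F [0.03 0.32 0.26] open 0.631
plate z 96.43 1493
posttop pts 510 [540.7  53.7 147.9] [540.8  53.9 147.5]
plate circ 540.5 53.9 37.6
ring 735.2 -286.8 r 22.3 z 24.6 [534, 132, 26, 37, 353]
the job is handed in; nothing more can be done
```

The egg is weighed: three ring weights are on the post and the red pointer rests in the green sector. I handed the job in at 26.5 s of the 72 s allowed.

- **Pointer:** It read about +0.09 rad from the dial image and about +0.11 from how far the plate sank. The green limit is 0.145. With only two weights it stopped just outside green, at -0.15 to -0.16, so the third was needed.
- **Weights:** The top of the stack measured z 147.1 mm against 147.4 mm expected, so all three are fully down. Each ring went on without pressing the plate down, and the plate stayed where it lay. I never read more than about 2 N at the scale.
- **Grasping force:** While I closed the gripper on each ring at the board, I read 4 to 9 N upward at the wrist. That was on the board, not on the scale.
- **Not confirmed at the end:** The spare fourth ring was out of the last camera view. I never touched it, and I last saw it lying flat on the board just before I picked up the third ring. I did not measure the egg or the bystanders separately. The egg looked undisturbed in the last picture.

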